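# Load the wide tape roll on the dispenser stand

## Robot

A 7-joint arm with a two-finger parallel gripper is mounted at the origin on a cart in front of the work surface, level with it; the furniture and walls round the work are solid. World frame = base frame: x ahead of the robot, y to its left, z up, the work surface at z = 0. Lengths are in m, angles in rad, forces in N, time in s.
With the tool pointing down it reaches from about 0.35 to 0.9 m from the base axis. Payload 8.1 kg.
Tool frame: the origin (TCP) lies at the very end of the fingers, on their centre line; the grasp point (between the pads) lies 19 mm behind it (robot.grasp_offset is the distance from the TCP to the grasp point, in m); z points along the fingers, y is the line along which they close (so a half turn about z gives the same grasp; the last joint's range is limited). The gripper opens to 85 mm and grips with 20 to 120 N. Pads are 22 mm wide; open, the fingers measure 114 mm over their backs; the gripper's body (76 mm by 85 mm) begins 54 mm behind the grasp point. The pads swing forward as they close: fully open they stand 13 mm farther back than shut.
Start: joints at [-1.402, 0.434, 0.025, 1.573, -0.012, 1.134, -0.075], TCP at [0.168, 0.602, 0.231] pointing down, gripper open.
Joint ranges: [-2.62, 2.62], [-0.44, 2.09], [-1.27, 1.32], [0.08, 2.57], [-1.32, 4.46], [0.12, 2], [-2.74, 2.74]. Speed limits (rad/s): [2.22, 2.22, 3.01, 3.01, 3.14, 3.14, 3.14].

## Interface

Orientations are given as a unit quaternion [w, x, y, z].
In Python, from plant import robot gives the robot as it stands.
- The arm moves only by the tool servo_tool, never from a script. Its argument "steps" is a list of rows, each a list of 7 numbers: the turn, a rotation vector about the tool's x, y, z in degrees, then the shift along the tool's x, y, z in mm, then the closure, from -1 (fully open) to 1 (shut). A call has exactly 10 rows; each row is the pose to reach, as a shift and turn from the pose commanded when the call began, along the tool's axes at that moment; what a row does not reach only later rows make up. A row lasts 1/8 s, in which the tool goes at most 62.5 mm and 10.7 degrees, less where a joint would pass 70% of its speed; a pose out of reach is approached as far as the arm can. A call with a gripper value outside its range is refused whole. The fingers move at their own pace and stop on an object; the grip force is fixed at half the most. Time passes only in rows, so rows that repeat a pose let the fingers close, or fill a call up. It gives the time, the measured TCP pose, the force, the opening and the grip force at its end, in the units of the state.
- robot.get_obs(): the state, without advancing time (a new reading comes with each control period).
- robot.capture(name): name is "side" or "top" or "wrist"; returns a dict with "frame" (420x560x3 uint8, red, green, blue), "K" (3x3 intrinsics, pixels), "extrinsics" (4x4, takes a point from camera to world coordinates). Camera axes: x right, y down, z forward; pixel columns grow to the right and rows downward; lengths in m; the calibration is good to about 2 mm. A picture is of the moment at which its call begins. There is no depth.
- robot.hand_in(): hands the job in; it is judged then, once.
The state is a dict: "time_s": time; "qpos": joint angles; "joint_vel": joint speeds; "tau": joint torques, N m; "tool_pos": TCP position; "eef_rot": TCP orientation; "force": force on the tool from outside, world axes, zero at the start; "moment": the same for the moment, N m; "finger_gap": finger opening in m; "grip_force": force on a finger pad.
Only numpy, scipy, OpenCV 4.12 (cv2) and the standard library are available. Lean on these libraries where they do the work, as an engineer would, in place of code of your own. Each camera call takes 0.05 s, during which the arm holds its last target. There are 200 camera calls.

## Task

Load the wider of the two tape rolls into the dispenser stand: pick up the loose spindle by its black grip, push its rod right through the bore of the wide roll, lift the roll out of its cradle on the spindle and lay the spindle in both forks of the stand, seated at the bottom of the slots with the roll hanging freely between the forks, then let go. Handle the roll only with the spindle, never with the fingers, leave the narrow roll in its cradle, and do not push or knock over the cup, the vial or the measuring cups standing nearby.

Things in the scene. Friction and masses are not known exactly. Their poses are not given: they have to be found in the camera images.
- wide_roll: the wider roll of white tape on a brown cardboard core, standing on its rim in a cradle: 64 mm diameter, 25 mm wide, straight through-bore 27 mm diameter, about 70 g. Origin: middle of the bore. Its y axis runs along the bore (horizontal); it may be turned any amount about that axis. At the start the bore's axis is about 40 mm above the worktop.
- narrow_roll: the narrow roll, alike but 13 mm wide, standing in the other cradle; origin in the middle of its bore, y along the bore. It stays there.
- cradle_wide: fixed grey cradle of the wide roll: base 68 x 36 mm, two steel bars along y carry the roll, end plates 20 mm high at y = +-15 to 18 mm keep it from sliding off. Origin: centre of its underside on the worktop; y runs along the roll's bore, within 0.3 rad of the world's y. Which of the two cradles is nearer the robot varies.
- cradle_narrow: fixed cradle of the narrow roll, alike but 24 mm long in y.
- spindle: loose spindle lying level, about 50 g: black ribbed grip (x -18 to 18 mm, 14 mm wide in y, 18 mm high), steel rod 10 mm in diameter (x 18 to 94), bead 18 mm in diameter with a tapered nose (x 94 to 106). Origin: underside of the middle of the grip; x points along the rod to the bead; rod axis at z = 9 mm. At the start z is up and x within 0.5 rad of the world's +y (robot's left).
- spindle_mid (a point): point on the spindle's rod axis where the middle of the roll belongs: 58 mm from the middle of the grip toward the bead (spindle x 58, z 9 mm); axes as the spindle's.
- stand: fixed stand: base 80 x 78 x 6 mm, two alike forks at y = +-26 mm, 6 mm thick in y, each with a slot open at the top, 14 mm wide in x, floor 53 mm above the worktop, flared above 70 mm; fork tips 82 mm high. Grip and bead lie outside the forks, grip at either end. Origin: centre of underside; y runs from fork to fork, within 0.3 rad of the world's y; z up.
- stand_seat (a point): point midway between the forks, 58 mm above the worktop, where the middle of the rod (spindle_mid) comes to lie: the rod's axis when it rests on the slot floors. Axes as the stand's.
- specimen_cup: bystander: clear lidded cup with an orange lid, 58 mm diameter, 66 mm high; origin under its centre
- vial: bystander: small glass vial, 24 mm diameter, 51 mm high; origin under its centre
- med_cups: bystander: small stack of clear measuring cups, 41 mm diameter, 44 mm high; origin under its centre
Things that resemble listed ones, but are neither listed nor needed, are in the scene too. What is meant by the spindle is not yellow, and is the larger of those in its own colour. What is shaped like the narrow_roll but red is not meant.

How it is judged:
On the way:
1. the wide roll hangs on the spindle's rod, lifted out of its cradle (bore middle above 60 mm) (x of wide_roll in the frame of spindle_mid between -0.03 and 0.03 m and y of wide_roll in the frame of spindle_mid between -0.012 and 0.012 m and z of wide_roll in the frame of spindle_mid between -0.012 and 0.012 m and angle between the y axis of wide_roll and the x axis of spindle, either way round below 0.35 rad and height (world z) of wide_roll above 0.06 m), for 0.2 s.
At the end, for the whole second after the job is handed in: Spindle rests in both slots (rod middle within 5 mm across, 4 mm in height, 16 mm along of stand_seat; within 0.12 rad of the fork line); wide roll hangs on its rod between the forks (within 12.5 mm of the middle), both at rest; narrow roll still in its cradle (x of spindle_mid in the frame of stand_seat between -0.005 and 0.005 m and y of spindle_mid in the frame of stand_seat between -0.016 and 0.016 m and z of spindle_mid in the frame of stand_seat between -0.004 and 0.004 m and angle between the x axis of spindle and the y axis of stand, either way round below 0.12 rad and x of wide_roll in the frame of spindle_mid between -0.03 and 0.03 m and y of wide_roll in the frame of spindle_mid between -0.012 and 0.012 m and z of wide_roll in the frame of spindle_mid between -0.012 and 0.012 m and angle between the y axis of wide_roll and the x axis of spindle, either way round below 0.35 rad and y of wide_roll in the frame of stand_seat between -0.0125 and 0.0125 m and z of wide_roll in the frame of stand_seat between -0.016 and 0 m and linear speed of each of wide_roll, spindle below 0.03 m/s and distance between narrow_roll and cradle_narrow below 0.05 m and angle between the y axis of narrow_roll and the y axis of cradle_narrow, either way round below 0.5 rad); the robot touches nothing.
It fails at once if the fingers press on the wide roll (more than 3 N) (contact force between the fingers and wide_roll above 3 N).
It fails at once if the narrow roll is moved by more than 20 mm (distance of narrow_roll from where it was at the start of the episode above 0.02 m).
It fails at once if the cup, the vial or the measuring cups are pushed by more than 25 mm or tipped by more than 0.5 rad (distance of any of specimen_cup, vial, med_cups from where it was at the start of the episode above 0.025 m or angle between any of specimen_cup, vial, med_cups's own z axis and vertical above 0.5 rad).
It also fails if it takes over 50 s, if anything falls off the work surface, if the arm or the gripper's body presses on something with over 40 N, if the wrist force passes 120 N, or if a joint passes its speed limit or range.

## Working session

There is one attempt and no reset: what is moved stays moved. The work goes in short steps, Python scripts to look and compute and a tool call to move; the robot and the scene stay as the last step left them, time stands still between calls to the robot, and variables do not carry over. Pictures are saved under pics/ and viewed, at most 11 in all, crops included, and the job is handed in when it is done.

Besides the shell and the picture viewer there is one more tool, called after "Emit:" as name(argument=value, ...) on one line, values as JSON. servo_tool: Moves the arm, as the interface text tells. Its arguments: {"type":"object","properties":{"steps":{"type":"array","items":{"type":"array","items":{"type":"number"}}}},"required":["steps"]}

```bash
mkdir -p pics; ls
python3 - <<'E'
from plant import robot
import cv2, numpy as np
for n in ["side","top","wrist"]:
    c=robot.capture(n); np.savez(f"pics/{n}0.npz",**c)
    cv2.imwrite(f"pics/{n}0.png",c["frame"][:,:,::-1])
    print(n,np.round(c["K"],1).tolist(),np.round(c["extrinsics"],3).tolist())
o=robot.get_obs(); print({k:np.round(v,3) for k,v in o.items()}, robot.grasp_offset)
E
```

```text
pics
side [[520.6, 0.0, 279.9], [0.0, 520.6, 209.4], [0.0, 0.0, 1.0]] [[0.888, -0.147, 0.436, -0.007], [-0.46, -0.336, 0.822, -1.113], [0.026, -0.93, -0.366, 0.544], [0.0, 0.0, 0.0, 1.0]]
top [[528.0, 0.0, 271.0], [0.0, 528.0, 210.5], [0.0, 0.0, 1.0]] [[-0.006, -0.984, 0.176, 0.251], [-1.0, 0.01, 0.019, -0.081], [-0.02, -0.176, -0.984, 1.535], [0.0, 0.0, 0.0, 1.0]]
wrist [[337.4, 0.0, 275.5], [0.0, 337.4, 207.7], [0.0, 0.0, 1.0]] [[0.268, 0.919, 0.288, 0.093], [0.963, -0.255, -0.082, 0.623], [-0.002, 0.3, -0.954, 0.372], [0.0, 0.0, 0.0, 1.0]]
{'time_s': np.float64(0.15), 'qpos': array([-1.402,  0.435,  0.025,  1.574, -0.012,  1.134, -0.075]), 'joint_vel': array([ 0.001, -0.004,  0.   , -0.002, -0.001,  0.   ,  0.   ]), 'tau': array([ 2.0000e-03, -6.7090e+01,  1.0260e+00, -3.1645e+01,  1.6000e-02,
        9.0000e-03,  0.0000e+00]), 'tool_pos': array([0.168, 0.602, 0.231]), 'eef_rot': array([-0.   ,  0.136,  0.991, -0.001]), 'force': array([-0.551,  0.141, -0.388]), 'moment': array([-0.023,  0.022,  0.004]), 'grip_force': np.float64(0.0), 'finger_gap': np.float64(0.085)} 0.0187
```

View pics/top0.png

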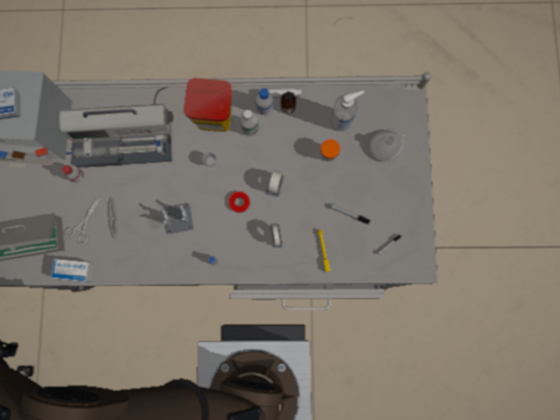

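View pics/side0.png

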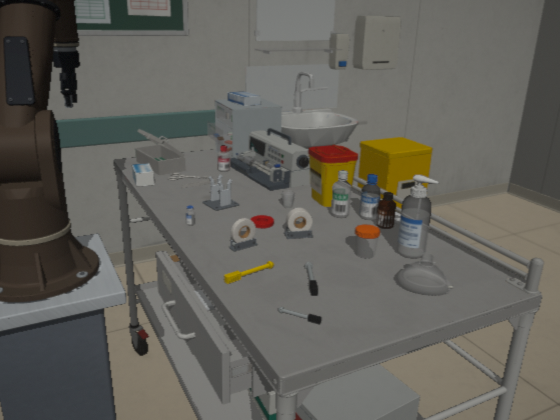

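The top view shows the black spindle with its grip at (364,219) and bead at (332,206). The wide roll is at (275,183), the narrow roll at (276,236), the stand at (178,217), the vial at (213,261), the cup at (330,150) and the measuring cups at (209,158). The smaller black spindle at (388,244), the yellow one and the red ring are decoys. The side view agrees.

```bash
cat > h.py <<'E'
import numpy as np, cv2
from scipy.spatial.transform import Rotation as R
def load(n): return dict(np.load(f"pics/{n}.npz"))
def snap(cam,n):
    from plant import robot
    c=robot.capture(cam); np.savez(f"pics/{n}.npz",**c); cv2.imwrite(f"pics/{n}.png",c["frame"][:,:,::-1]); return c
def ray(c,uv):
    d=np.linalg.inv(c["K"])@[uv[0],uv[1],1.]; E=c["extrinsics"]; d=E[:3,:3]@d
    return E[:3,3],d/np.linalg.norm(d)
def plane(c,uv,z):
    o,d=ray(c,uv); return o+d*(z-o[2])/d[2]
def tri(obs):
    A=np.zeros((3,3));b=np.zeros(3);rs=[ray(c,uv) for c,uv in obs]
    for o,d in rs: P=np.eye(3)-np.outer(d,d);A+=P;b+=P@o
    p=np.linalg.solve(A,b); return p,max(np.linalg.norm((np.eye(3)-np.outer(d,d))@(p-o)) for o,d in rs)
def proj(c,p):
    E=c["extrinsics"]; q=c["K"]@(E[:3,:3].T@(np.asarray(p)-E[:3,3])); return q[:2]/q[2]
def tool():
    from plant import robot
    o=robot.get_obs(); w,x,y,z=o["eef_rot"]; return np.array(o["tool_pos"]),R.from_quat([x,y,z,w]),o
def delta(p,yaw_y=None,level=True):
    """tool-axis step (rotvec deg, shift mm) to TCP p, pointing down with tool y at yaw_y in world"""
    t,r,o=tool(); sh=r.inv().apply(np.asarray(p)-t)*1000
    rv=np.zeros(3)
    if yaw_y is not None:
        cands=[]
        for a in (yaw_y,yaw_y+np.pi):
            y=np.array([np.cos(a),np.sin(a),0]); z=np.array([0,0,-1.]); M=np.c_[np.cross(y,z),y,z]
            cands.append((r.inv()*R.from_matrix(M)).as_rotvec(degrees=True))
        rv=min(cands,key=np.linalg.norm)
    print("rot",np.round(rv,2),"shift",np.round(sh,1),"tcp",np.round(t*1000,1),"yaw_y",np.degrees(np.arctan2(*r.as_matrix()[:2,1][::-1])).round(2),"q",np.round(o["qpos"],2),"t",o["time_s"])
E
python3 - <<'E'
from h import *
c=load("top0")
for n,uv,z in [("grip",(364,219),.009),("bead",(332,206),.009),("wide",(275,183),.06),("narrow",(276,236),.06),("stand",(178,217),.006),("vial",(213,261),.05),("med",(209,158),.04),("cup",(330,150),.066)]: print(n,plane(c,uv,z).round(3))
w=load("wrist0"); t,r,_=tool()
E=w["extrinsics"]; print("cam in tool", r.inv().apply(E[:3,3]-t).round(3), (r.inv().as_matrix()@E[:3,:3]).round(2).tolist())
delta((.33,.0,.30),0)
E
```

```text
grip [ 0.495 -0.323  0.009]
bead [ 0.535 -0.231  0.009]
wide [ 0.594 -0.065  0.06 ]
narrow [ 0.441 -0.066  0.06 ]
stand [0.507 0.223 0.006]
vial [0.373 0.112 0.05 ]
med [0.676 0.129 0.04 ]
cup [ 0.688 -0.224  0.066]
cam in tool [ 0.078  0.    -0.142] [[0.0, -0.95, -0.3], [1.0, 0.0, -0.0], [0.0, -0.3, 0.95]]
rot [-5.000e-02  5.000e-02  7.442e+01] shift [-317.9 -536.1  -68.6] tcp [167.7 601.7 230.7] yaw_y 74.42 q [-1.4   0.44  0.02  1.57 -0.01  1.13 -0.08] t 0.15
```

```bash
python3 -c "
from h import *
delta((.50,.28,.30),0)"
```

```text
rot [-5.000e-02  5.000e-02  7.442e+01] shift [-406.5 -220.7  -69. ] tcp [167.7 601.7 230.7] yaw_y 74.42 q [-1.4   0.44  0.02  1.57 -0.01  1.13 -0.08] t 0.15
```

Emit:
servo_tool(steps=[[0,0,7,-40,-22,-20,-1],[0,0,16,-90,-50,-40,-1],[0,0,25,-140,-77,-69,-1],[0,0,34,-190,-105,-69,-1],[0,0,43,-240,-132,-69,-1],[0,0,52,-290,-160,-69,-1],[0,0,61,-340,-187,-69,-1],[0,0,69,-385,-210,-69,-1],[0,0,74.4,-406,-221,-69,-1],[0,0,74.4,-406,-221,-69,-1]])

```text
time_s: 1.4
tool_pos: [0.5008, 0.2781, 0.3001]
eef_rot: [0.0, 0.708, 0.706, -0.0]
force: [-0.8, -0.0, 0.4]
finger_gap: 0.0854
grip_force: 0.0
```

```bash
python3 -c "
from h import *
snap('wrist','w1')
delta((.50,.08,.30),0)"
```

```text
rot [-0.03  0.02  0.02] shift [-1.998e+02  4.000e-01  1.000e-01] tcp [499.6 279.8 300. ] yaw_y 0.02 q [-0.94  0.31  0.45  1.63 -0.14  1.24 -0.46] t 1.45
```

Emit:
servo_tool(steps=[[0,0,0,-25,0,0,-1],[0,0,0,-60,0,0,-1],[0,0,0,-100,0,0,-1],[0,0,0,-140,0,0,-1],[0,0,0,-175,0,0,-1],[0,0,0,-200,0,0,-1],[0,0,0,-200,0,0,-1],[0,0,0,-200,0,0,-1],[0,0,0,-200,0,0,-1],[0,0,0,-200,0,0,-1]])

```text
time_s: 2.7
tool_pos: [0.4995, 0.081, 0.3002]
eef_rot: [-0.0, 0.706, 0.708, -0.0]
force: [0.0, -0.9, 0.2]
finger_gap: 0.0852
grip_force: 0.0
```

```bash
python3 -c "
from h import *
snap('wrist','w2')
delta((.50,-.15,.30),0)"
```

```text
rot [-0.01  0.01  0.1 ] shift [-2.308e+02  0.000e+00  2.000e-01] tcp [499.6  80.8 300.2] yaw_y 0.1 q [-0.71  0.19  0.54  1.78 -0.1   1.2  -0.14] t 2.75
```

View pics/w2.png

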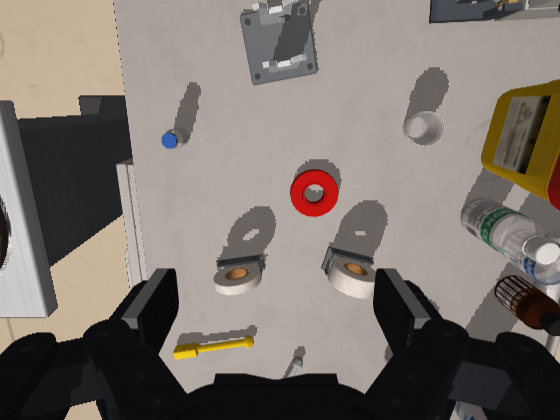

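The picture shows the wide roll at (352,277), the narrow roll at (237,275), the stand at (280,45), the vial cap at (171,141) and the measuring cups at (424,128). I'm moving on over the rolls and the spindle.

Emit:
servo_tool(steps=[[0,0,0,-25,0,0,-1],[0,0,0,-65,0,0,-1],[0,0,0,-105,0,0,-1],[0,0,0,-145,0,0,-1],[0,0,0,-185,0,0,-1],[0,0,0,-215,0,0,-1],[0,0,0,-231,0,0,-1],[0,0,0,-231,0,0,-1],[0,0,0,-231,0,0,-1],[0,0,0,-231,0,0,-1]])

```text
time_s: 4.0
tool_pos: [0.4999, -0.1497, 0.3002]
eef_rot: [-0.0, 0.706, 0.708, 0.0]
force: [-0.2, -0.3, -0.2]
finger_gap: 0.0853
grip_force: 0.0
```

```bash
python3 -c "
from h import *
snap('wrist','w3')
delta((.50,-.30,.30),0)"
```

```text
rot [-0.   -0.02  0.12] shift [-150.2   -0.2    0.2] tcp [ 499.9 -149.8  300.3] yaw_y 0.12 q [-0.35  0.23  0.68  1.76 -0.15  1.21  0.37] t 4.05
```

Emit:
servo_tool(steps=[[0,0,0,-25,0,0,-1],[0,0,0,-65,0,0,-1],[0,0,0,-105,0,0,-1],[0,0,0,-135,0,0,-1],[0,0,0,-150,0,0,-1],[0,0,0,-150,0,0,-1],[0,0,0,-150,0,0,-1],[0,0,0,-150,0,0,-1],[0,0,0,-150,0,0,-1],[0,0,0,-150,0,0,-1]])

```text
time_s: 5.3
tool_pos: [0.4999, -0.3005, 0.3004]
eef_rot: [0.0, 0.707, 0.707, 0.0]
force: [-0.2, -0.1, -0.2]
finger_gap: 0.0852
grip_force: 0.0
```

```bash
python3 -c "
from h import *
snap('wrist','w4')
delta((.50,-.30,.30),0)
a,b=load('w3')['frame'],load('w4')['frame']
im=np.vstack([a,b])[:,:,::-1]
im=np.hstack([cv2.resize(a,(400,300)),cv2.resize(b,(400,300))])[:,:,::-1]
cv2.imwrite('pics/w34.png',im)"
```

```text
rot [ 0.01 -0.01  0.04] shift [0.6 0.1 0.3] tcp [ 499.9 -300.6  300.3] yaw_y 0.04 q [-0.06  0.36  0.72  1.62 -0.25  1.26  0.7 ] t 5.35
```

View pics/w34.png

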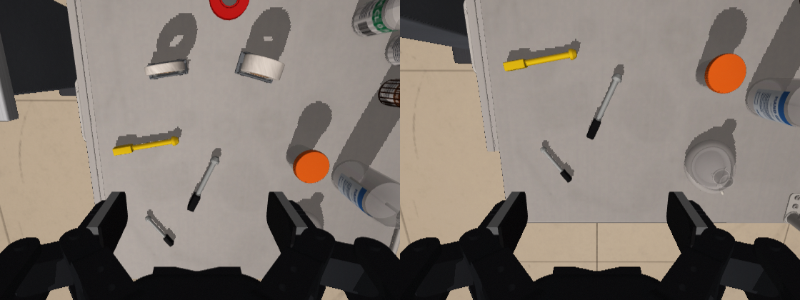

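Full-scale positions: in w4 the spindle grip is near (272,181) and its bead near (304,98). In w3 they are near (270,280) and (302,214), and the wide roll is near (365,93). Next I'll zoom in on the roll and the stand.

```bash
python3 -c "
from h import *
L={n:load(n) for n in ['w1','w2','w3','side0']}
P=(.594,-.065,.04);S=(.507,.223,.04)
T=[]
for n,p,s in [('w1',P,30),('w2',P,40),('w3',P,40),('side0',P,32),('w1',S,60),('w2',S,60),('side0',S,40),('side0',(.515,-.28,.01),40)]:
    c=L[n];u=proj(c,p).round().astype(int);x0=np.clip(u-s,0,[560-2*s,420-2*s]);print(n,u,x0,2*s)
    T.append(cv2.resize(c['frame'][x0[1]:x0[1]+2*s,x0[0]:x0[0]+2*s],(200,200),interpolation=cv2.INTER_CUBIC))
cv2.imwrite('pics/z.png',np.vstack([np.hstack(T[:4]),np.hstack(T[4:])])[:,:,::-1])
for n in ['w3','w4']:
    c=load(n);g=c['frame'].max(2)
    m=(g<60).astype(np.uint8); k,l,st,ce=cv2.connectedComponentsWithStats(m)
    for i in range(1,k):
        if 60<st[i,4]<1500: print(n,st[i],ce[i].round(1))
"
```

```text
w1 [339 393] [309 360] 60
w2 [347 277] [307 237] 80
w3 [360  95] [320  55] 80
side0 [295 221] [263 189] 64
w1 [282 212] [222 152] 120
w2 [284  39] [224   0] 120
side0 [221 190] [181 150] 80
side0 [311 276] [271 236] 80
w3 [522   0  22  19 149] [531.2   7.6]
w3 [529 110  31  41 534] [546.3 131. ]
w3 [262 269  18  27 274] [270.5 282.7]
w3 [229 328  14  17 136] [235.9 336.1]
w4 [ 73  66  27  23 110] [79.6 78.9]
w4 [261 166  20  29 315] [270.6 180.2]
w4 [225 237  16  18 147] [232.4 245.8]
```

View pics/z.png

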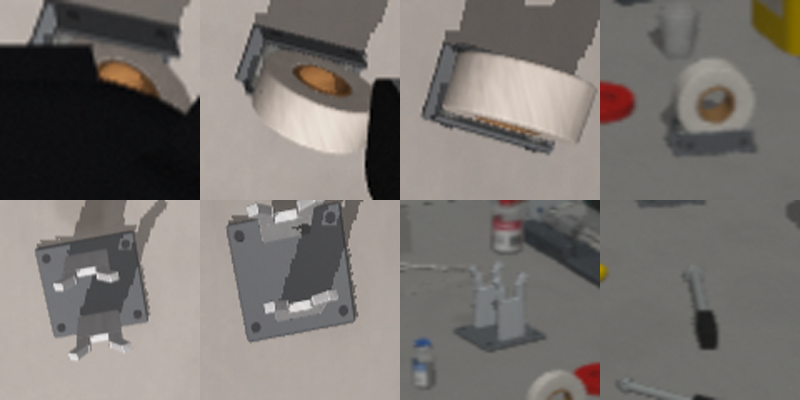

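The zoom shows the wide roll's brown bore in w2 at about (436,318) full scale... more exactly tile (322-200,80), which is pixel (356,269). In the side view it is at tile (715-600,103), which is pixel (300,222). The stand base corners and the bright slot floors are clear in w1 and w2. Now I'll measure them.

Run:
```python
from h import *
w1,w2,w3,w4,s=[load(n) for n in ['w1','w2','w3','w4','side0']]
# spindle
p,e=tri([(w3,(270.5,282.7)),(w4,(270.6,180.2))]); print("grip",p.round(4),e.round(4))
for c,g0,b0,n in [(w3,(270.5,282.7),(302,214),'w3'),(w4,(270.6,180.2),(304,98),'w4')]:
    f=c['frame'].astype(int);x,y=b0
    sub=f[y-14:y+15,x-14:x+15]; bg=np.median(sub.reshape(-1,3),0); d=sub.sum(2)-bg.sum()
    m=(d>25).astype(np.uint8);k,l,st,ce=cv2.connectedComponentsWithStats(m)
    print(n,bg,[(st[i].tolist(),(ce[i]+[x-14,y-14]).round(1).tolist()) for i in range(1,k) if st[i,4]>6])
    gm=(f[160:300,240:300].max(2)<60); ys,xs=np.nonzero(gm&(abs(np.arange(240,300)[None]-g0[0])<16)&(abs(np.arange(160,300)[:,None]-g0[1])<20))
    r=cv2.minAreaRect(np.c_[xs+240,ys+160].astype(np.float32)); print("rect",np.round(r[0],1),np.round(r[1],1),r[2])
# orange bore
for c,b,n in [(w2,(330,245,385,300),'w2'),(s,(275,195,330,245),'side')]:
    f=cv2.cvtColor(c['frame'],cv2.COLOR_RGB2HSV)[b[1]:b[3],b[0]:b[2]]
    m=((f[...,0]<22)&(f[...,1]>70)).astype(np.uint8); k,l,st,ce=cv2.connectedComponentsWithStats(m); i=1+np.argmax(st[1:,4])
    cn=max(cv2.findContours((l==i).astype(np.uint8),0,1)[0],key=len); h=cv2.convexHull(cn); print(n,"orange",st[i],np.array(cv2.fitEllipse(h)[0])+b[:2],cv2.fitEllipse(h)[1:])
    m=((f[...,1]<40)&(f[...,2]>(185 if n=='w2' else 140))).astype(np.uint8); k,l,st,ce=cv2.connectedComponentsWithStats(m); i=1+np.argmax(st[1:,4]); cn=max(cv2.findContours((l==i).astype(np.uint8),0,1)[0],key=len)
    print("white",st[i]+[b[0],b[1],0,0,0],np.array(cv2.fitEllipse(cn)[0])+b[:2],cv2.fitEllipse(cn)[1:])
# roll yaw
for c,a,b,z in [(w2,(330.2,247.8),(374.2,257.8),.02),(w3,(329.2,102.2),(380.8,115),.0),(w3,(342,75.8),(396,86.2),.07)]:
    A,B=plane(c,a,z),plane(c,b,z); print("roll x dir deg",np.degrees(np.arctan2(*(B-A)[:2][::-1])).round(1),A.round(3),B.round(3))
# stand corners
t=lambda o,k,x,y:(o[0]+k*x,o[1]+k*y)
C1=[(36,47),(133,30),(148,120),(52,138)]
P=np.array([plane(w1,t((222,152),.6,*q),.006) for q in C1]); print("stand corners",P[:,:2].round(3).tolist(),P.mean(0).round(4))
for c,b,n in [(w1,(230,190,310,280),'w1'),(w2,(230,0,310,70),'w2')]:
    f=c['frame'][b[1]:b[3],b[0]:b[2]]; m=(f.min(2)>205).astype(np.uint8);k,l,st,ce=cv2.connectedComponentsWithStats(m)
    print(n,[(st[i,2:].tolist(),(ce[i]+b[:2]).round(1).tolist()) for i in range(1,k) if st[i,4]>5])
```

```text
grip [ 0.492  -0.321   0.0107] 0.0002
w3 [167. 158. 152.] []
rect [270.9 282.2] [11.6 26.4] 26.56505012512207
w4 [158. 150. 145.] [([10, 25, 5, 4, 12], [302.4, 110.4])]
rect [270.5 180. ] [11.6 28.2] 26.56505012512207
w2 orange [ 14  18  24  13 190] [355.48842049 268.84527779] ((9.399023056030273, 24.7237491607666), 112.24401092529297)
white [333 273  41  26 642] [353.38777351 286.62717438] ((19.63796615600586, 42.48313903808594), 106.27344512939453)
side orange [19 22 12 11 64] [299.85435677 222.14737129] ((10.541547775268555, 11.545307159423828), 54.472496032714844)
white [289 208  23  23 258] [299.46135712 219.48981667] ((21.937299728393555, 22.79291534423828), 156.14813232421875)
roll x dir deg -13.6 [ 0.573 -0.031  0.02 ] [ 0.634 -0.046  0.02 ]
roll x dir deg -13.0 [ 0.566 -0.073  0.   ] [ 0.632 -0.088  0.   ]
roll x dir deg -10.0 [ 0.567 -0.047  0.07 ] [ 0.623 -0.057  0.07 ]
stand corners [[0.457, 0.256], [0.534, 0.27], [0.548, 0.194], [0.468, 0.179]] [0.5017 0.2249 0.006 ]
w1 [([10, 5, 34], [273.6, 194.7]), ([5, 3, 14], [256.9, 204.1]), ([10, 4, 31], [281.6, 234.4]), ([6, 4, 14], [265.5, 245.9])]
w2 [([13, 6, 61], [275.1, 9.3]), ([12, 6, 54], [283.6, 63.4])]
```

Run:
```python
from h import *
w1,w2,w3,w4,s=[load(n) for n in ['w1','w2','w3','w4','side0']]
g=np.array([.492,-.321,.009]);b=plane(w4,(303,98.5),.009);b3=plane(w3,(302,214.5),.009);print(b.round(4),b3.round(4),np.degrees(np.arctan2(*(b-g)[:2][::-1])),np.degrees(np.arctan2(*(b3-g)[:2][::-1])),np.linalg.norm(b-g))
for a,c in [((273.6,194.7),(275.1,9.3)),((281.6,234.4),(283.6,63.4))]: 
    p,e=tri([(w1,a),(w2,c)]);print("slot",p.round(4),e.round(4),plane(w1,a,.053).round(4),plane(w2,c,.053).round(4))
n=np.array([np.cos(np.radians(76.7)),np.sin(np.radians(76.7)),0])
o2,d2=ray(w2,(355.5,268.8));os,ds=ray(s,(299.9,222.1))
A=np.zeros((3,3));B=np.zeros(3)
for o,d in [(o2-.0125*n,d2),(os+.0125*n,ds)]:
    P=np.eye(3)-np.outer(d,d);A+=P;B+=P@o
p=np.linalg.solve(A,B);print("roll",p.round(4),[np.linalg.norm(np.cross(p-o,d)).round(4) for o,d in [(o2-.0125*n,d2),(os+.0125*n,ds)]])
print("side white alone", plane(s,(299.5,219.5),.04)+.0125*n, (plane(w2,(355.5,268.8),.04)-.0125*n).round(4))
A=plane(w3,(329.2,102.2),.02);Bb=plane(w3,(380.8,115),.02);print(A,Bb)
delta((.492,-.321,.12),np.radians(-22.5))
```

```text
[ 0.5321 -0.2193  0.009 ] [ 0.5346 -0.2178  0.009 ] 68.47429898184332 67.5778692195954 0.10932688221471278
slot [0.4972 0.2488 0.0511] 0.0001 [0.4971 0.2493 0.053 ] [0.4973 0.2483 0.053 ]
slot [0.5066 0.1975 0.0511] 0.0001 [0.5067 0.1983 0.053 ] [0.5065 0.1973 0.053 ]
roll [ 0.6023 -0.065   0.0403] [np.float64(0.0009), np.float64(0.0009)]
side white alone [ 0.6113774  -0.04863358  0.04      ] [ 0.6015 -0.0647  0.04  ]
[ 0.56248898 -0.07260599  0.02      ] [ 0.62552341 -0.08721243  0.02      ]
rot [ 0.000e+00 -1.000e-02  2.254e+01] shift [-20.4  -7.9 180.3] tcp [ 499.9 -300.6  300.3] yaw_y 0.04 q [-0.06  0.36  0.72  1.62 -0.25  1.26  0.7 ] t 5.35
```

The measurements hold up:
- **Slot floors:** 52 mm apart, at z about 51 mm.
- **Roll:** centre at z 40.3 mm.
- **Grip:** centre at z about 10 mm.

I'll approach over the grip.

Emit:
servo_tool(steps=[[0,0,4,-4,-2,25,-1],[0,0,10,-8,-4,60,-1],[0,0,16,-14,-6,100,-1],[0,0,20,-18,-7,140,-1],[0,0,22,-20,-8,165,-1],[0,0,22,-20,-8,180,-1],[0,0,22,-20,-8,180,-1],[0,0,22,-20,-8,180,-1],[0,0,22,-20,-8,180,-1],[0,0,22,-20,-8,180,-1]])

```text
time_s: 6.6
tool_pos: [0.4922, -0.321, 0.121]
eef_rot: [0.0, 0.829, 0.559, 0.0]
force: [0.7, -0.5, 1.2]
finger_gap: 0.0855
grip_force: 0.0
```

Run:
```python
from h import *
c=snap('wrist','w5')
delta((.492,-.321,.003),np.radians(-22))
print(proj(c,(.492,-.321,.009)))
```

```text
rot [ 0.05 -0.01  0.04] shift [-1.000e-01 -1.000e-01  1.178e+02] tcp [ 492.1 -320.9  120.8] yaw_y -21.96 q [ 0.    0.57  0.71  1.84 -0.46  0.91  0.54] t 6.65
[277.17424463 204.23048616]
```

View pics/w5.png

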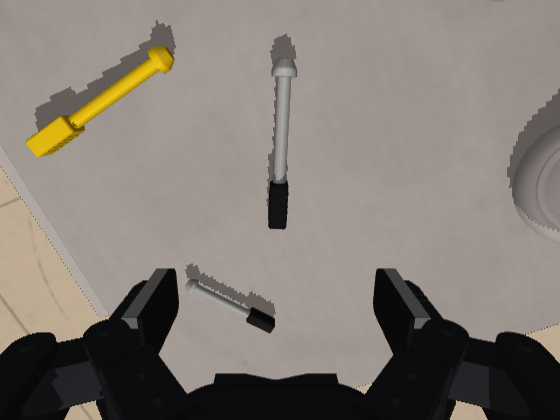

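The spindle's grip is at (278,205) and its bead at (284,68), in line with the fingers and within 1 px of the prediction. The small decoy is at (192–261, 285–320).

Run:
```python
from h import *
c=load('w5'); f=c['frame'][175:235,262:296].max(2); ys,xs=np.nonzero(f<60); g=np.array([xs.mean()+262,ys.mean()+175]); print(g)
G=plane(c,g,.010);b=plane(c,(284.5,68),.009);print(G.round(4),b.round(4),np.degrees(np.arctan2(*(b-G)[:2][::-1])),np.linalg.norm(b-G))
p,e=tri([(c,g),(load('w4'),(270.6,180.2)),(load('w3'),(270.5,282.7))]);print("tri",p.round(4),e)
t,r,_=tool()
for uv in [(192,285),(273,325),(248,312)]: print(uv,(r.inv().apply(plane(c,uv,.006)-t)*1000).round(0))
delta((p[0],p[1],.003),np.arctan2(*(b-G)[:2][::-1])-np.pi/2)
```

```text
[277.52674419 205.01744186]
[ 0.4921 -0.3214  0.01  ] [ 0.5337 -0.2307  0.009 ] 65.34697902446833 0.09978803366976724
tri [ 0.492  -0.3212  0.0102] 0.00030741445932511293
(192, 285) [-74. -73. 115.]
(273, 325) [-114.   -4.  115.]
(248, 312) [-101.  -26.  115.]
rot [ 0.05 -0.01  2.69] shift [ -0.3  -0.  117.8] tcp [ 492.1 -320.9  120.8] yaw_y -21.96 q [ 0.    0.57  0.71  1.84 -0.46  0.91  0.54] t 6.65
```

Emit:
servo_tool(steps=[[0,0,1,0,0,15,-1],[0,0,2.7,0,0,40,-1],[0,0,2.7,0,0,65,-1],[0,0,2.7,0,0,90,-1],[0,0,2.7,0,0,108,-1],[0,0,2.7,0,0,116.5,-1],[0,0,2.7,0,0,116.5,-1],[0,0,2.7,0,0,116.5,1],[0,0,2.7,0,0,116.5,1],[0,0,2.7,0,0,116.5,1]])

```text
time_s: 7.9
tool_pos: [0.4921, -0.3209, 0.0042]
eef_rot: [0.0, 0.842, 0.54, 0.0]
force: [-0.1, -0.1, -0.6]
finger_gap: 0.032
grip_force: 0.0
```

Emit:
servo_tool(steps=[[0,0,0,0,0,0,1],[0,0,0,0,0,0,1],[0,0,0,0,0,0,1],[0,0,0,0,0,0,1],[0,0,0,0,0,-5,1],[0,0,0,0,0,-10,1],[0,0,0,0,0,-20,1],[0,0,0,0,0,-30,1],[0,0,0,0,0,-30,1],[0,0,0,0,0,-30,1]])

```text
time_s: 9.15
tool_pos: [0.4918, -0.3207, 0.0338]
eef_rot: [-0.0, 0.842, 0.54, 0.0]
force: [0.3, -0.5, -1.0]
finger_gap: 0.0122
grip_force: 58.8
```

Run:
```python
from h import *
c=snap('wrist','w6');snap('side','s6')
delta((.492,-.321,.05),np.radians(-24.6)); print(tool()[2]['finger_gap'],tool()[2]['force'])
```

```text
rot [-0.04 -0.01 -0.07] shift [ -0.2   0.5 -16.5] tcp [ 491.6 -320.6   33.5] yaw_y -24.67 q [ 0.06  0.68  0.63  1.9  -0.57  0.75  0.59] t 9.25
0.012665254082708804 [ 0.35588769 -0.12304661 -0.91251556]
```

View pics/w6.png

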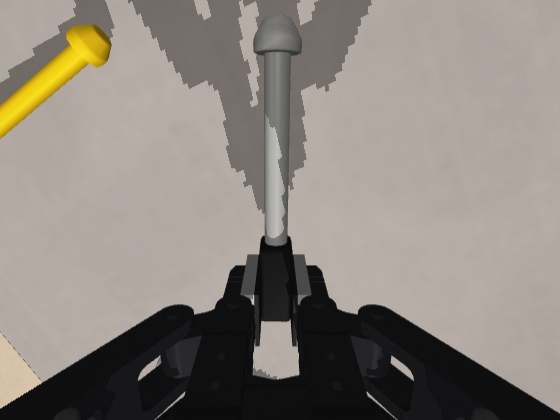

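The spindle is held: the bead is at (277,37), the rod runs straight up the image centre, and the gap is 12.5 mm. Next I'll work out the rod's pitch and height in the tool frame and the target poses.

Run:
```python
from h import *
c=load('w6'); t,r,_=tool()
def tf(uv):
    o,d=ray(c,uv); return r.inv().apply(o-t)*1000,r.inv().apply(d)
for uv,x in [((277,40),98),((277,16),106),((277,243),18)]:
    o,d=tf(uv); print(uv,(o+d*(x-o[0])/d[0]).round(1))
# side view bead/grip
s=load('s6'); print("expected side px: bead",proj(s,t+r.apply([.1,0,-.005])).round(1),"grip",proj(s,t+r.apply([0,0,-.005])).round(1))
f=s['frame'].max(2); u=proj(s,t+r.apply([.1,0,-.005])).astype(int); 
cv2.imwrite('pics/s6z.png',cv2.resize(s['frame'][u[1]-40:u[1]+80,u[0]-60:u[0]+60],(600,600),interpolation=cv2.INTER_CUBIC)[:,:,::-1]); print(u)
# insertion poses: spindle along n through roll
n=np.array([np.cos(np.radians(76.7)),np.sin(np.radians(76.7)),0]); roll=np.array([.602,-.065,.040])
for k in (.058,.15): print(k,(roll-n*k).round(4))
delta(roll-n*.15+[0,0,-.005],np.radians(-13.3))
```

```text
(277, 40) [98.  -0.9 -7.5]
(277, 16) [106.   -0.9  -6.2]
(277, 243) [18.  -0.8 -6.7]
expected side px: bead [307.4 252.4] grip [312.1 274.3]
[307 252]
0.058 [ 0.5887 -0.1214  0.04  ]
0.15 [ 0.5675 -0.211   0.04  ]
rot [-4.000e-02 -1.000e-02 -1.137e+01] shift [131.3  23.2  -1.5] tcp [ 491.6 -320.6   33.5] yaw_y -24.67 q [ 0.06  0.68  0.63  1.9  -0.57  0.75  0.59] t 9.25
```

View pics/s6z.png

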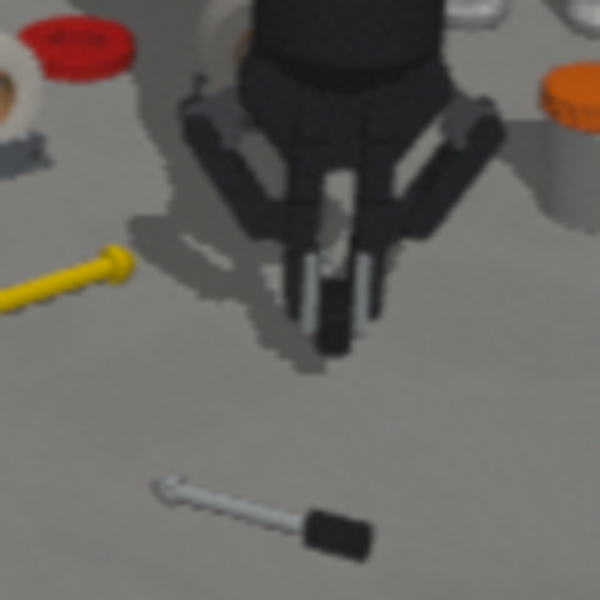

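The side view shows the spindle level in the fingers. I'm going to the pre-insertion pose, 150 mm from the roll centre on the bore axis.

Emit:
servo_tool(steps=[[0,0,-1,10,2,0,1],[0,0,-3,30,6,0,1],[0,0,-5,55,10,0,1],[0,0,-8,85,15,0,1],[0,0,-10,110,20,0,1],[0,0,-11.4,125,22,0,1],[0,0,-11.4,131,23,0,1],[0,0,-11.4,131,23,0,1],[0,0,-11.4,131,23,0,1],[0,0,-11.4,131,23,0,1]])

```text
time_s: 10.5
tool_pos: [0.5669, -0.2123, 0.0339]
eef_rot: [0.0, 0.785, 0.62, -0.0]
force: [0.3, -0.7, 0.6]
finger_gap: 0.0122
grip_force: 58.8
```

Run:
```python
from h import *
c=snap('wrist','w7')
n=np.array([np.cos(np.radians(76.7)),np.sin(np.radians(76.7)),0]); roll=np.array([.602,-.065,.040])
delta(roll-n*.058+[0,0,-.006],np.radians(-13.3))
t,r,_=tool(); print("roll centre in tool",(r.inv().apply(roll-t)*1000).round(1), "px of roll crest ends",[proj(c,roll+s*n+[0,0,.032]).round(1).tolist() for s in (-.0125,.0125)])
```

```text
rot [-0.    0.01 -0.05] shift [93.3  0.1 -0.2] tcp [ 567.  -212.2   33.9] yaw_y -13.35 q [-0.12  0.69  0.59  1.85 -0.54  0.77  0.53] t 10.55
roll centre in tool [ 1.513e+02  1.000e-01 -6.200e+00] px of roll crest ends [[282.9, -170.9], [283.5, -320.2]]
```

View pics/w7.png

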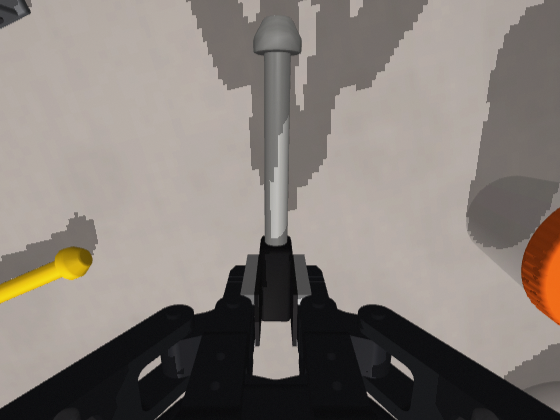

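The rod and bead (277,37) stay aligned with the tool; the roll is out of this view, as expected. I'll advance in small steps and watch the force.

Emit:
servo_tool(steps=[[0,0,0,5,0,0,1],[0,0,0,12,0,0,1],[0,0,0,20,0,0,1],[0,0,0,27,0,0,1],[0,0,0,33,0,0,1],[0,0,0,38,0,0,1],[0,0,0,42,0,0,1],[0,0,0,45,0,0,1],[0,0,0,45,0,0,1],[0,0,0,45,0,0,1]])

```text
time_s: 11.8
tool_pos: [0.5777, -0.1679, 0.0338]
eef_rot: [0.0, 0.784, 0.621, -0.0]
force: [0.4, -0.2, -0.2]
finger_gap: 0.0125
grip_force: 58.8
```

Run:
```python
from h import *
snap('wrist','w8'); snap('top','t8')
a=load('w8')['frame'];s=snap('side','s8')
u=proj(s,(.602,-.065,.04)).astype(int);tp=load('t8');v=proj(tp,(.602,-.065,.04)).astype(int)
k=lambda c,u,h:cv2.resize(c['frame'][u[1]-h:u[1]+h,u[0]-h:u[0]+h],(300,300),interpolation=cv2.INTER_CUBIC)
im=np.hstack([cv2.resize(a,(400,300)),k(tp,v,30)]);cv2.imwrite('pics/c8.png',im[:,:,::-1])
delta((.602-.0133,-.065-.0564,.034)); o=tool()[2]; print(o['force'],o['moment'])
```

```text
rot [0. 0. 0.] shift [47.8  0.1 -0.2] tcp [ 577.6 -167.9   33.8] yaw_y -13.3 q [-0.2   0.69  0.6   1.86 -0.54  0.76  0.46] t 11.95
[ 0.23160612 -1.29528462 -0.57893974] [-0.02485436  0.02731331  0.0478134 ]
```

View pics/c8.png

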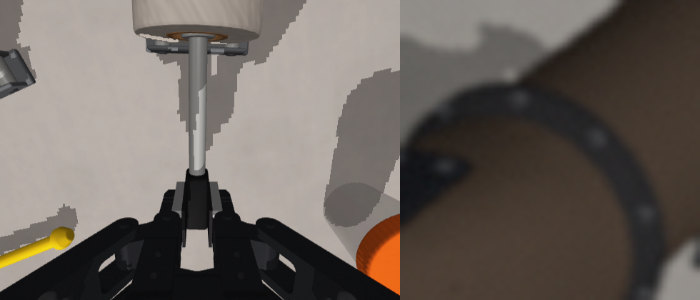

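The rod enters the brown bore centred (about (198,38) in the left tile) and the force is near zero. I'll push through the remaining 48 mm, then lift slowly.

Emit:
servo_tool(steps=[[0,0,0,6,0,0,1],[0,0,0,13,0,0,1],[0,0,0,20,0,0,1],[0,0,0,27,0,0,1],[0,0,0,34,0,0,1],[0,0,0,40,0,0,1],[0,0,0,45,0,0,1],[0,0,0,48,0,0,1],[0,0,0,48,0,0,1],[0,0,0,48,0,0,1]])

```text
time_s: 13.2
tool_pos: [0.5887, -0.1212, 0.0339]
eef_rot: [0.0, 0.784, 0.62, -0.0]
force: [-0.2, 0.2, -0.7]
finger_gap: 0.0119
grip_force: 58.8
```

Emit:
servo_tool(steps=[[0,0,0,0,0,-3,1],[0,0,0,0,0,-6,1],[0,0,0,0,0,-9,1],[0,0,0,0,0,-13,1],[0,0,0,0,0,-18,1],[0,0,0,0,0,-25,1],[0,0,0,0,0,-33,1],[0,0,0,0,0,-40,1],[0,0,0,0,0,-45,1],[0,0,0,0,0,-45,1]])

```text
time_s: 14.45
tool_pos: [0.589, -0.1209, 0.0792]
eef_rot: [0.0, 0.784, 0.621, 0.0]
force: [-0.2, -0.1, -0.5]
finger_gap: 0.0124
grip_force: 58.7
```

Run:
```python
from h import *
c=snap('wrist','w9'); s=snap('side','s9')
f=cv2.cvtColor(c['frame'],cv2.COLOR_RGB2HSV); g=c['frame'].min(2)
m=((f[...,1]<45)&(f[...,2]>185)).astype(np.uint8);k,l,st,ce=cv2.connectedComponentsWithStats(m)
print([(st[i].tolist(),ce[i].round().tolist()) for i in range(1,k) if st[i,4]>300])
t,r,o=tool(); print(o['force'],o['finger_gap'])
print("expected crest px", [proj(c,t+r.apply([x,0,-.006+.0085-.032])).round(1).tolist() for x in (.0455,.0705)])
delta((.5,.2,.15),np.radians(10.4))
```

```text
[([14, 0, 250, 350, 39115], [155.0, 181.0]), ([288, 7, 190, 247, 14691], [378.0, 139.0]), ([35, 100, 25, 33, 321], [47.0, 117.0]), ([0, 195, 22, 29, 374], [7.0, 210.0]), ([482, 273, 45, 35, 604], [503.0, 289.0]), ([253, 325, 39, 53, 1064], [270.0, 352.0])]
[ 0.12844614  0.77069672 -1.22986567] 0.012400217151274238
expected crest px [[279.3, 196.7], [279.6, 122.6]]
rot [-1.000e-02 -1.000e-02 -2.367e+01] shift [ 291.9 -160.   -71.3] tcp [ 588.7 -120.8   78.7] yaw_y -13.27 q [-0.32  0.63  0.65  1.83 -0.5   0.85  0.35] t 14.55
```

Run:
```python
from h import *
c=load('w9')['frame'].astype(int)
for col in (235,325): print(col,[tuple(c[r,col]) for r in range(70,260,8)])
```

```text
235 [(np.int64(121), np.int64(114), np.int64(109)), (np.int64(122), np.int64(115), np.int64(110)), (np.int64(122), np.int64(115), np.int64(110)), (np.int64(120), np.int64(114), np.int64(111)), (np.int64(90), np.int64(90), np.int64(93)), (np.int64(184), np.int64(184), np.int64(181)), (np.int64(131), np.int64(122), np.int64(115)), (np.int64(174), np.int64(163), np.int64(153)), (np.int64(171), np.int64(160), np.int64(151)), (np.int64(173), np.int64(163), np.int64(153)), (np.int64(176), np.int64(165), np.int64(155)), (np.int64(179), np.int64(167), np.int64(159)), (np.int64(183), np.int64(172), np.int64(161)), (np.int64(174), np.int64(163), np.int64(154)), (np.int64(172), np.int64(161), np.int64(152)), (np.int64(187), np.int64(177), np.int64(172)), (np.int64(187), np.int64(177), np.int64(172)), (np.int64(189), np.int64(180), np.int64(173)), (np.int64(187), np.int64(176), np.int64(170)), (np.int64(188), np.int64(177), np.int64(173)), (np.int64(188), np.int64(177), np.int64(172)), (np.int64(185), np.int64(177), np.int64(171)), (np.int64(190), np.int64(182), np.int64(175)), (np.int64(188), n
[... 462 characters left out ...]
int64(161), np.int64(151), np.int64(142)), (np.int64(159), np.int64(148), np.int64(140)), (np.int64(158), np.int64(146), np.int64(138)), (np.int64(152), np.int64(142), np.int64(135)), (np.int64(155), np.int64(146), np.int64(137)), (np.int64(144), np.int64(134), np.int64(126)), (np.int64(186), np.int64(176), np.int64(170)), (np.int64(186), np.int64(177), np.int64(172)), (np.int64(186), np.int64(177), np.int64(172)), (np.int64(185), np.int64(175), np.int64(169)), (np.int64(186), np.int64(177), np.int64(169)), (np.int64(184), np.int64(174), np.int64(169)), (np.int64(183), np.int64(174), np.int64(169)), (np.int64(181), np.int64(173), np.int64(165)), (np.int64(180), np.int64(171), np.int64(164))]
```

The roll band spans rows 122–188, against 123–197 expected at the crest, so it hangs centred on the rod. Next I'll compute the transport move to the stand.

Run:
```python
from h import *
delta((.5124,.1662,.15),np.radians(10.4))
```

```text
rot [-1.000e-02 -1.000e-02 -2.367e+01] shift [ 261.8 -140.1  -71.3] tcp [ 588.7 -120.8   78.7] yaw_y -13.27 q [-0.32  0.63  0.65  1.83 -0.5   0.85  0.35] t 14.55
```

Emit:
servo_tool(steps=[[0,0,0,0,0,-6,1],[0,0,0,0,0,-18,1],[0,0,0,2,-1,-32,1],[0,0,-1,8,-4,-46,1],[0,0,-2,18,-9,-58,1],[0,0,-4,32,-17,-67,1],[0,0,-6,50,-27,-71,1],[0,0,-8,72,-38,-71,1],[0,0,-10,96,-51,-71,1],[0,0,-12,120,-64,-71,1]])

```text
time_s: 15.8
tool_pos: [0.553, 0.0129, 0.1496]
eef_rot: [-0.0, 0.714, 0.7, -0.0]
force: [0.2, 0.2, -1.6]
finger_gap: 0.0124
grip_force: 58.7
```

```bash
python3 -c "
from h import *
delta((.5124,.1662,.15),np.radians(10.4))"
```

```text
rot [ -0.04  -0.03 -11.47] shift [152.5 -43.4  -0.3] tcp [553.   12.9 149.6] yaw_y -1.07 q [-0.6   0.46  0.68  1.89 -0.36  0.92  0.22] t 15.8
```

Emit:
servo_tool(steps=[[0,0,-2,22,-6,0,1],[0,0,-4,46,-13,0,1],[0,0,-6,70,-20,0,1],[0,0,-8,93,-26,0,1],[0,0,-9.5,114,-32,0,1],[0,0,-10.5,131,-37,0,1],[0,0,-11.3,143,-41,0,1],[0,0,-11.5,150,-43,0,1],[0,0,-11.5,152,-43,0,1],[0,0,-11.5,152,-43,0,1]])

```text
time_s: 17.05
tool_pos: [0.5147, 0.163, 0.1498]
eef_rot: [0.0, 0.642, 0.767, -0.0]
force: [0.1, 0.1, -1.5]
finger_gap: 0.0123
grip_force: 58.7
```

Run:
```python
from h import *
snap('wrist','w10');snap('side','s10');snap('top','t10')
c=load('w10')['frame'];s=load('s10');u=proj(s,(.502,.223,.08)).astype(int)
im=np.hstack([cv2.resize(c,(400,300)),cv2.resize(s['frame'][u[1]-50:u[1]+50,u[0]-65:u[0]+65],(390,300),interpolation=cv2.INTER_CUBIC)]);cv2.imwrite('pics/c10.png',im[:,:,::-1])
delta((.5124,.1662,.052),np.radians(10.4)); print(tool()[2]['force'])
# roll band and rod in wrist image
for r in (122,130,150,170,188,196,215): print(r,[int(v) for v in c[r,180:380:8].min(1)])
print(u)
```

```text
rot [ 0.    0.01 -0.24] shift [ 3.7 -1.6 97.8] tcp [514.6 162.9 149.8] yaw_y 10.16 q [-0.86  0.43  0.62  1.92 -0.31  0.89  0.09] t 17.2
[-0.29367738 -0.02161375 -0.82304769]
122 [170, 170, 170, 187, 211, 136, 147, 153, 150, 159, 156, 158, 154, 154, 150, 148, 141, 141, 141, 135, 121, 121, 167, 167, 166]
130 [169, 170, 170, 186, 211, 136, 147, 147, 148, 157, 156, 155, 156, 214, 208, 152, 153, 152, 147, 144, 125, 123, 168, 169, 169]
150 [172, 170, 170, 188, 217, 141, 149, 148, 155, 154, 156, 229, 228, 226, 150, 148, 151, 144, 142, 136, 123, 114, 171, 170, 170]
170 [169, 171, 172, 189, 216, 138, 145, 151, 152, 151, 229, 227, 231, 155, 153, 155, 145, 140, 140, 132, 126, 109, 170, 171, 169]
188 [171, 170, 171, 173, 172, 170, 172, 145, 145, 235, 228, 230, 153, 153, 151, 148, 150, 135, 126, 166, 172, 171, 172, 171, 170]
196 [170, 172, 172, 171, 172, 171, 171, 170, 171, 170, 173, 100, 121, 101, 172, 172, 172, 173, 173, 170, 172, 170, 171, 171, 169]
215 [170, 171, 172, 172, 172, 171, 172, 173, 172, 173, 173, 100, 119, 99, 172, 172, 172, 173, 173, 172, 169, 169, 164, 166, 170]
[218 177]
```

Emit:
servo_tool(steps=[[0,0,-0.2,3.7,-1.6,0,1],[0,0,-0.2,3.7,-1.6,8,1],[0,0,-0.2,3.7,-1.6,20,1],[0,0,-0.2,3.7,-1.6,34,1],[0,0,-0.2,3.7,-1.6,48,1],[0,0,-0.2,3.7,-1.6,58,1],[0,0,-0.2,3.7,-1.6,64,1],[0,0,-0.2,3.7,-1.6,66,1],[0,0,-0.2,3.7,-1.6,66,1],[0,0,-0.2,3.7,-1.6,66,1]])

```text
time_s: 18.45
tool_pos: [0.5125, 0.167, 0.0842]
eef_rot: [0.0, 0.64, 0.768, 0.0]
force: [-0.6, 0.6, -0.7]
finger_gap: 0.0124
grip_force: 58.7
```

Run:
```python
from h import *
snap('wrist','w11');snap('side','s11')
c=load('w11');s=load('s11');u=proj(s,(.502,.223,.06)).astype(int)
im=np.hstack([cv2.resize(c['frame'],(400,300)),cv2.resize(s['frame'][u[1]-50:u[1]+50,u[0]-65:u[0]+65],(390,300),interpolation=cv2.INTER_CUBIC)]);cv2.imwrite('pics/c11.png',im[:,:,::-1])
delta((.5124,.1662,.052),np.radians(10.4)); print(tool()[2]['force'])
```

```text
rot [ 0.04 -0.02  0.03] shift [-0.8 -0.2 32.1] tcp [512.4 167.   84.1] yaw_y 10.43 q [-0.81  0.51  0.56  1.98 -0.39  0.75  0.16] t 18.55
[-0.24225829 -0.20438457 -1.19829341]
```

View pics/c11.png

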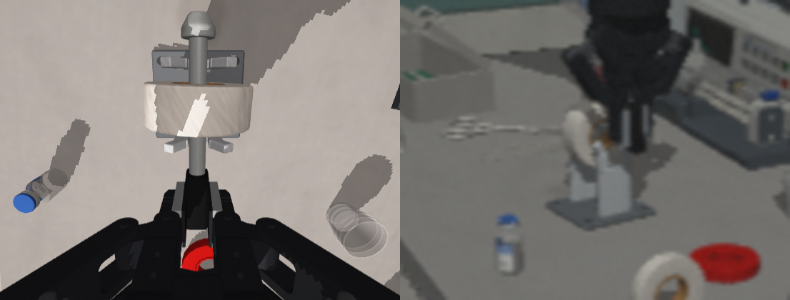

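The rod (column 198) sits centred between the prongs of both forks, and the roll is midway between them. I'm lowering slowly into the slots.

Emit:
servo_tool(steps=[[0,0,0,0,0,4,1],[0,0,0,0,0,9,1],[0,0,0,0,0,14,1],[0,0,0,0,0,19,1],[0,0,0,0,0,23,1],[0,0,0,0,0,26,1],[0,0,0,0,0,28,1],[0,0,0,0,0,30,1],[0,0,0,0,0,31,1],[0,0,0,0,0,31,1]])

```text
time_s: 19.8
tool_pos: [0.5123, 0.1669, 0.053]
eef_rot: [-0.0, 0.64, 0.768, 0.0]
force: [-1.0, -1.0, 2.3]
finger_gap: 0.0126
grip_force: 59.1
```

Emit:
servo_tool(steps=[[0,0,0,0,0,0.3,1],[0,0,0,0,0,0.6,1],[0,0,0,0,0,0.6,1],[0,0,0,0,0,0.6,1],[0,0,0,0,0,0.6,0.6],[0,0,0,0,0,0.6,0.2],[0,0,0,0,0,0.6,0],[0,0,0,0,0,0.6,0],[0,0,0,0,0,0.6,0],[0,0,0,0,0,0.6,0]])

```text
time_s: 21.05
tool_pos: [0.5122, 0.1669, 0.0522]
eef_rot: [-0.0, 0.64, 0.768, -0.0]
force: [1.2, 0.5, -0.4]
finger_gap: 0.0428
grip_force: 0.0
```

Run:
```python
from h import *
c=snap('wrist','w12');t,r,o=tool();print(t.round(4),o['force'],o['finger_gap'])
s=c['frame']
for row in (45,75,215,230,245,260): 
    g=s[row].astype(int).max(1); print(row,[int(v) for v in g[230:330:5]])
print("bead px exp",proj(c,t+r.apply([.098,0,-.006])).round(1), "grip",proj(c,t+r.apply([0,0,-.006])).round(1))
```

```text
[0.5122 0.1669 0.0522] [ 0.02570228 -0.2525829   0.32678524] 0.04263618756103351
45 [186, 185, 186, 186, 184, 88, 110, 123, 133, 136, 133, 127, 118, 107, 80, 111, 116, 120, 120, 120]
75 [126, 126, 129, 127, 124, 124, 86, 90, 114, 129, 135, 108, 78, 88, 88, 121, 123, 127, 128, 123]
215 [189, 188, 107, 104, 102, 108, 104, 88, 116, 126, 121, 109, 162, 140, 110, 107, 105, 105, 147, 185]
230 [147, 135, 127, 126, 125, 126, 139, 87, 115, 195, 167, 108, 189, 190, 208, 207, 203, 200, 198, 215]
245 [187, 188, 190, 189, 189, 189, 46, 24, 115, 127, 120, 64, 16, 190, 189, 189, 189, 190, 191, 189]
260 [189, 189, 189, 188, 189, 190, 20, 28, 27, 26, 26, 25, 16, 190, 189, 189, 189, 189, 190, 16]
bead px exp [279.1  43.3] grip [278.4 281.2]
```

The spindle stayed put after release, so I'm retreating straight up.

Emit:
servo_tool(steps=[[0,0,0,0,0,-5,0],[0,0,0,0,0,-15,0],[0,0,0,0,0,-30,0],[0,0,0,0,0,-50,0],[0,0,0,0,0,-75,0],[0,0,0,0,0,-100,0],[0,0,0,0,0,-125,0],[0,0,0,0,0,-140,0],[0,0,0,0,0,-150,0],[0,0,0,0,0,-150,0]])

```text
time_s: 22.35
tool_pos: [0.5123, 0.167, 0.2026]
eef_rot: [0.0, 0.64, 0.768, 0.0]
force: [0.4, -0.0, -0.7]
finger_gap: 0.0426
grip_force: 0.0
```

Run:
```python
from h import *
c=snap('wrist','w13')
f=c['frame'];S=np.array([.5019,.2232,.058]);n=np.array([np.cos(np.radians(100.4)),np.sin(np.radians(100.4)),0])
# grip (black) centroid and axis
u=proj(c,S-n*.058); print("exp grip",u.round(1),"exp bead",proj(c,S+n*.042).round(1))
x,y=u.astype(int); m=(f[y-25:y+26,x-25:x+26].max(2)<60).astype(np.uint8); k,l,st,ce=cv2.connectedComponentsWithStats(m)
i=1+np.argmax(st[1:,4]); g=ce[i]+[x-25,y-25]; print(st[i],g.round(1))
G=plane(c,g,.060); print("grip",G.round(4),"rel mid est (stand x,y mm)",((G-(S-n*.058))@np.c_[[n[1],-n[0],0],n]*1000).round(1))
v=proj(c,S+n*.042).astype(int); b=f[v[1]-20:v[1]+21,v[0]-20:v[0]+21]
for r in range(0,41,5): print(v[1]-20+r,[int(q) for q in b[r,::2].max(1)])
# roll band
for col in (int(proj(c,S)[0])-25,int(proj(c,S)[0])+25): print(col,[tuple(int(q) for q in f[r,col]) for r in range(60,230,6)])
print("exp roll crest rows",[proj(c,S+n*q+[0,0,-.0085+.032]).round(1).tolist() for q in (-.0125,.0125)])
```

```text
exp grip [276.7 195.2] exp bead [276.9  73.2]
[ 16   3  17  43 679] [274.8 194.5]
grip [0.5105 0.167  0.06  ] rel mid est (stand x,y mm) [-1.6  1.2]
53 [175, 170, 165, 166, 163, 164, 164, 163, 164, 102, 102, 101, 103, 102, 102, 102, 102, 101, 101, 101, 103]
58 [176, 173, 171, 168, 167, 166, 164, 163, 102, 103, 103, 102, 103, 101, 102, 101, 102, 102, 101, 101, 103]
63 [178, 177, 176, 174, 172, 169, 166, 95, 101, 109, 110, 110, 100, 102, 102, 102, 101, 102, 100, 100, 105]
68 [179, 178, 177, 176, 176, 172, 92, 135, 140, 141, 138, 123, 112, 102, 85, 102, 102, 102, 104, 105, 107]
73 [179, 179, 178, 177, 172, 87, 99, 184, 188, 190, 191, 176, 161, 143, 111, 82, 106, 106, 107, 110, 112]
78 [132, 113, 113, 112, 107, 89, 101, 129, 195, 191, 184, 173, 158, 140, 113, 80, 110, 110, 110, 112, 112]
83 [112, 114, 114, 114, 114, 76, 77, 79, 122, 181, 190, 158, 116, 74, 80, 79, 79, 79, 80, 80, 79]
88 [121, 120, 120, 79, 79, 80, 81, 79, 105, 181, 128, 112, 96, 73, 81, 80, 80, 82, 81, 81, 81]
93 [120, 122, 122, 121, 120, 144, 116, 79, 104, 112, 129, 112, 97, 132, 165, 185, 188, 186, 187, 188, 188]
251 [
[... 328 characters left out ...]
 172, 167), (182, 172, 166), (180, 172, 167), (181, 171, 166), (182, 174, 167), (183, 174, 167), (183, 174, 167), (183, 174, 168), (184, 175, 168), (182, 174, 166)]
301 [(110, 105, 100), (113, 106, 101), (112, 106, 103), (112, 106, 102), (79, 80, 82), (139, 137, 138), (173, 170, 170), (78, 78, 80), (77, 77, 79), (193, 181, 172), (189, 177, 168), (183, 172, 162), (180, 169, 159), (180, 170, 161), (89, 87, 87), (73, 74, 76), (113, 113, 117), (169, 167, 167), (176, 168, 162), (181, 173, 165), (180, 171, 165), (182, 172, 167), (183, 172, 167), (182, 172, 167), (184, 175, 168), (182, 174, 167), (183, 174, 168), (183, 173, 166), (183, 174, 169)]
exp roll crest rows [[276.9, 146.4], [277.0, 112.9]]
```

The final check agrees on every point:
- **Grip:** within about 2 mm of its expected place.
- **Bead:** within 1 px of its expected place.
- **Roll:** rows 112–142 against 113–146 expected, clear of both forks.

I'm handing in.

```bash
python3 -c "
from plant import robot
print(robot.hand_in())"
```

```text
the job is handed in; nothing more can be done
None
```

The wide roll hangs on the spindle, which my last measurements put seated in both forks of the stand and released; I handed the job in at about 22 s, and no verdict came back.

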